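# Knock a stuck brass medallion out of its die

### The arm

A 6-joint arm with a two-finger parallel gripper is mounted at the origin on the work surface. World frame = base frame: x ahead of the robot, y to its left, z up, the work surface at z = 0. Lengths are in m, angles in degrees, forces in N, time in s.
With the tool pointing down it reaches from about 0.375 to 0.75 m from the base axis. Payload 9 kg.
Tool frame: the origin (TCP) lies on the centre line of the jaws, within the pads' length; the fingertips stand 17 mm ahead of it and the grasp point (between the pads) lies 2 mm behind it; z points along the fingers, y is the line along which they close (so a half turn about z gives the same grasp; the last joint's range is limited). The gripper opens to 85 mm and grips with 20 to 120 N. Pads are 22 mm wide; open, the fingers measure 114 mm over their backs; the gripper's body (76 mm by 85 mm) begins 54 mm behind the grasp point. The pads swing forward as they close: fully open they stand 13 mm farther back than shut.
Start: joints at [-81.629, 5.964, 5.575, 89.605, 0, 77.527], TCP at [0.214, -0.561, 0.248] pointing down, gripper open.
Joint ranges: [-171.21, 171.21], [-48.23, 106.86], [-62.78, 66.21], [-105.2, 120.99], [-86.42, 89.51], [-180, 180]. Speed limits (degrees/s): [127.2, 127.2, 147.25, 180, 180, 180].

### API

Orientations are given as a 3x3 rotation matrix whose columns are the frame's x, y, z axes.
In Python, from plant import bot gives the robot as it stands.
- The arm moves only by the tool play_rows, never from a script. Its argument "motion" is one flat list of numbers, 7 for each row, row after row: the shift along the tool's x, y, z in units of 0.02 m (1.0 is 0.02 m), then the turn, a rotation vector about the tool's x, y, z in units of 360 degrees (1.0 is 360 degrees), then the closure, from -1 (fully open) to 1 (shut), so that 0 is half open. A call has 1 to 20 rows; each row shifts and turns the commanded pose from where the row before left it, along the tool's axes as they then stand; what a row does not reach is not made up. A row lasts 1/12 s, in which the tool goes at most 41.7 mm and 7.16 degrees, less where a joint would pass 70% of its speed; a pose out of reach is approached as far as the arm can. A call with a number of a shift or a turn outside -1 to 1 is refused whole. A call with a gripper value outside its range is refused whole. The fingers move at their own pace and stop on an object; the grip force is fixed at half the most. Time passes only in rows, so rows that do not move let the fingers close. It gives the time, the measured TCP pose, the force, the opening and the grip force at its end, in the units of the state.
- bot.sense(): the state, without advancing time (a new reading comes with each control period).
- bot.read_camera(name): name is "scene" or "side" or "wrist"; returns a dict with "frame" (480x640x3 uint8, blue, green, red), "intrinsics" (3x3 intrinsics, pixels), "position" and "orientation" of the camera in the world. Camera axes: x right, y up, looking along -z (the intrinsics and any distortion apply to the point x, -y, -z); pixel columns grow to the right and rows downward; lengths in m; the calibration is good to about 2 mm. A picture is of the moment at which its call begins. There is no depth.
- bot.job_done(): hands the job in; it is judged then, once.
The state is a dict: "t": time; "joint_positions": joint angles; "qd": joint speeds; "effort": joint torques, N m; "tcp_pos": TCP position; "eef_rot": TCP orientation; "force": force on the tool from outside, world axes, zero at the start; "wrist_torque": the same for the moment, N m; "grip_width": opening from 0.0 (shut) to 1.0 (fully open); "grasp_force": force on a finger pad.
Only numpy, scipy, OpenCV 4.12 (cv2) and the standard library are available. Lean on these libraries where they do the work, as an engineer would, in place of code of your own. Each camera call takes 0.05 s, during which the arm holds its last target. There are 200 camera calls.

### The job

The brass medallion is stuck flush in the die block on the green stand. Take the red knockout stirrup by its black handle, bring its rod under the die, feel for the bore, and push the rod up through it until its collar comes home and the medallion has risen onto the spring keepers; then lower and withdraw the stirrup and leave it standing upright on the bench, clear of the stand. Go gently: never press the stirrup against the stand or die with 30 N or more, do not tip the stirrup over, keep its frame and the gripper off the medallion, and leave the other things on the bench where they are.

Things in the scene. Friction and masses are not known exactly. Their poses are not given: they have to be found in the camera images.
- stand: Fixed die stand; origin on the bench below the cavity's axis, z up. Green cheeks (90 long in x, inner faces at y = +-45, foot flanges to y = +-78, 8 high) carry a dark die block 90 (x) x 110 (y), z 72 to 88, with a round upright cavity 47 wide. Open at both x ends; its -x end faces the robot. The stirrup's lower arm goes in there, stirrup +x along stand +x, upper arm over the die.
- plate_mid (a point): On the stand's axis at the flat underside (60 above the bench) of the steel bore plate, 62 (x) x 88 (y) x 12 thick, under the die. One round upright bore, 12.5 wide with a 1 mm chamfer, runs through it at stand y = 0 but at an unknown stand x from -14 to +14 (the plate is clamped by hand in a slot, firm under working loads). It cannot be seen from above: feel for it.
- keepers (a point): On the stand's axis at the top (84 above the bench) of four copper spring keepers in the cavity wall. They pinch the medallion's rim (7 to 15 N in all to push it up). Under it lies a free guided ejector disc, 34 wide, z 72 to 76, which the rod lifts and which stays level. When the medallion's underside passes this height (8 up), the keepers spring in under it and carry it.
- medallion_mid (a point): Centre of the stuck brass medallion (disc, diameter 44, 12 thick, rosette on top, 0.13 kg), half-way up; z up. Stuck: 82 above the bench, top flush with the die. Freed and carried by the keepers: 90 above the bench, standing 8 proud.
- stirrup_handle (a point): Centre of the black rubber handle, 28 x 28 x 42 tall, of the red knockout stirrup: a loose C-frame, 0.3 to 0.5 kg, standing on the bench, open to its own +x; z up. Handle centre 129 above the stirrup's underside, top 150. Below it the upper arm: z 98 to 108, 22 wide, x from -83 to +15. Rod straight below, on the handle's axis. Lifting the handle pushes the rod up.
- rod_tip (a point): Centre of the top end of the stirrup's upright steel rod, diameter 10, tip slightly chamfered, 44.5 above the stirrup's underside and 84.5 below the handle's centre; z up. The gap from here to the upper arm is 53.5.
- collar (a point): On the rod's axis at the top of its collar (diameter 20), 22 above the stirrup's underside, 22.5 below the tip. Collar against the bore plate's underside is the full stroke: the medallion is then 10.5 up. Collar stands on the lower arm: z 0 to 10, 22 wide, x from -84 to +10.
- spine (a point): Middle of the stirrup's upright spine, x = -71 to -83 from the rod's axis, 22 wide in y; at its base a foot bar 64 long in y, 10 high.
- hammer: hammer lying on the bench, 260 long; origin under its middle
- tape: yellow tape measure 60 x 35 x 55; origin under its middle
- discs: stack of abrasive discs, diameter 90, 26 high; origin under its middle
- spare: a second, loose brass medallion lying on the bench, diameter 44, 12 thick (not the stuck one); origin under its middle
- punch0: dark steel chasing punch, 120 long, 11 square, lying; origin under its shank
- punch1: another such punch
- stirrup: The whole red knockout stirrup; origin on its underside, straight below rod and handle, same axes as at its handle.
- medallion: The stuck medallion again; origin at the centre of its underside, z up.
Things that resemble listed ones, but are neither listed nor needed, are in the scene too. Of the things that look like the stirrup, take the one that is farthest from the robot's base at the start.

How it is judged (in metres and radians):
On the way, in this order (a step that is already met when the one before it is completed fails the run):
1. the rod is up in the bore, its tip at least 6 mm above the bore plate's underside (z of rod_tip in the frame of stand above 0.066 m and horizontal distance between rod_tip and stand below 0.019 m), for 0.1 s.
2. the rod, still in the bore, has pushed the medallion up past the keepers (at least 8 mm) (z of medallion_mid in the frame of stand above 0.0895 m and z of rod_tip in the frame of stand above 0.078 m and horizontal distance between rod_tip and stand below 0.019 m), for 0.1 s.
At the end, for the whole second after the job is handed in: The medallion rests level on the keepers in the cavity (centre 88 to 92.5 mm above the bench, within 3 mm of the cavity's axis, tilt under 0.08 rad); the stirrup stands upright on the bench (rod tip 41 to 48.5 mm high, tilt under 0.06 rad), released, its rod at least 65 mm from the cavity's axis (z of medallion_mid in the frame of stand between 0.088 and 0.0925 m and horizontal distance between medallion_mid and stand below 0.003 m and angle between medallion_mid's own z axis and vertical below 0.08 rad and height (world z) of rod_tip between 0.041 and 0.0485 m and angle between rod_tip's own z axis and vertical below 0.06 rad and horizontal distance between rod_tip and stand above 0.065 m); the robot touches nothing.
It fails at once if the stirrup presses on the stand, die or ejector with 30 N or more (contact force between stirrup and stand above 30 N).
It fails at once if the stirrup is tipped over (more than 0.5 rad) (angle between rod_tip's own z axis and vertical above 0.5 rad).
It fails at once if the stirrup or the gripper touches the medallion itself (contact force between any of stirrup, the fingers and medallion above 0.5 N).
It fails at once if another thing on the bench is shifted by more than 25 mm (distance of any of hammer, tape, discs, spare, punch0, punch1 from where it was at the start of the episode above 0.025 m).
It also fails if it takes over 66 s, if anything falls off the work surface, if the arm or the gripper's body presses on something with over 40 N, if the wrist force passes 120 N, or if a joint passes its speed limit or range.

## Working session

There is one attempt and no reset: what is moved stays moved. The work goes in short steps, Python scripts to look and compute and a tool call to move; the robot and the scene stay as the last step left them, time stands still between calls to the robot, and variables do not carry over. Pictures are saved under pics/ and viewed, at most 10 in all, crops included, and the job is handed in when it is done.

Besides the shell and the picture viewer there is one more tool, called as name(argument=value, ...) on one line, values as JSON. play_rows: Moves the arm, as the interface text tells. Its arguments: {"type":"object","properties":{"motion":{"type":"array","items":{"type":"number","minimum":-1,"maximum":1}}},"required":["motion"]}

```bash
mkdir -p pics; ls; cat > h.py <<'E'
import numpy as np, cv2
from plant import bot
def cam(n, save=None):
    c=bot.read_camera(n)
    if save: cv2.imwrite('pics/'+save,c['frame'])
    np.savez('/tmp/'+n+'.npz',**{k:np.array(c[k]) for k in ('frame','intrinsics','position','orientation')})
    return c
def load(n): return dict(np.load('/tmp/'+n+'.npz'))
def ray(c,u,v):
    d=np.linalg.inv(np.array(c['intrinsics']))@[u,v,1]
    return np.array(c['position']),np.array(c['orientation'])@(d*[1,-1,-1])
def onz(c,u,v,z):
    p,d=ray(c,u,v); return p+d*(z-p[2])/d[2]
def proj(c,P):
    q=np.array(c['orientation']).T@(np.array(P)-c['position'])*[1,-1,-1]
    w=np.array(c['intrinsics'])@q; return w[:2]/w[2]
E
python3 - <<'E'
from h import *
for n in('scene','side'):
    c=cam(n,n+'1.png'); print(n,np.round(c['position'],3),np.round(c['orientation'],3).tolist(),c['intrinsics'], [k for k in c])
s=bot.sense(); print(s['tcp_pos'],s['eef_rot'],s['force'],s['t'])
E
```

```text
pics
scene [1.094 0.063 0.58 ] [[-0.192, -0.581, 0.791], [0.981, -0.126, 0.145], [0.015, 0.804, 0.594]] [[436.83542574   0.         320.04982467]
 [  0.         436.83542574 244.58049423]
 [  0.           0.           1.        ]] ['frame', 'intrinsics', 'position', 'orientation']
side [-0.05   0.787  0.867] [[-0.867, 0.316, -0.385], [-0.498, -0.545, 0.674], [0.003, 0.777, 0.63]] [[610.03646504   0.         315.69986205]
 [  0.         610.03646504 237.74992978]
 [  0.           0.           1.        ]] ['frame', 'intrinsics', 'position', 'orientation']
[ 0.21346894 -0.5604403   0.24761243] [[ 9.34562290e-01  3.55799527e-01 -1.49875426e-04]
 [ 3.55799448e-01 -9.34561584e-01  1.18245611e-03]
 [ 2.80649507e-04 -1.15840448e-03 -9.99999290e-01]] [1.14988991 0.5297173  0.85137597] 0.1
```

View pics/scene1.png

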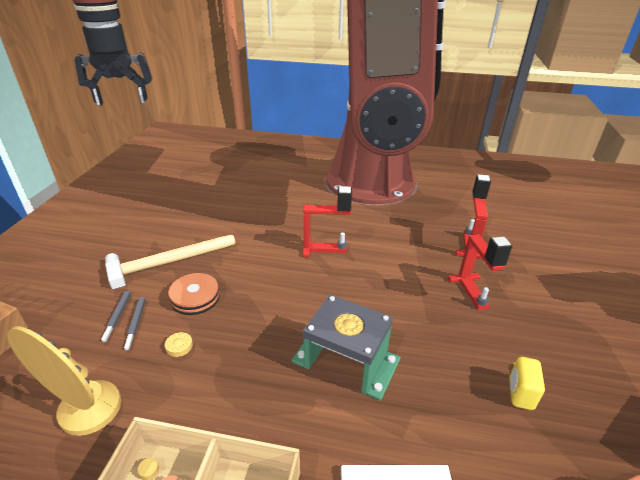

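View pics/side1.png

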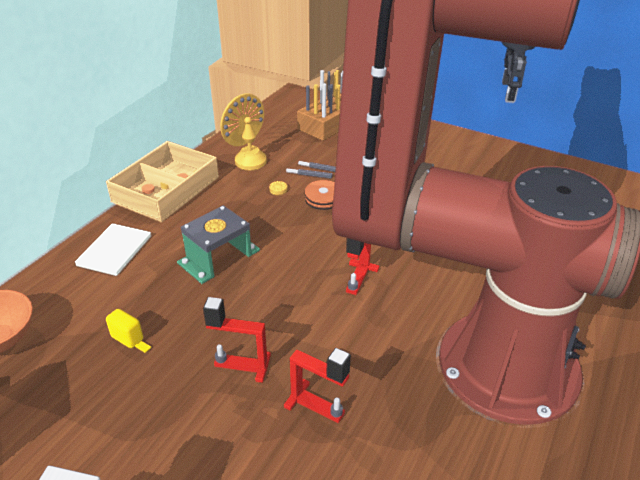

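The scene view shows the stand (medallion at 349,324) and three stirrups, with handle tops near (344,190), (483,180) and (498,242). The side view shows two of those handles, at (214,303) and (340,357), and the medallion at (215,226).

```bash
python3 - <<'E'
from h import *
S=load('scene');D=load('side')
for n,u,v in(('A',344,190),('B',483,180),('C',498,241)):
    p=onz(S,u,v,.15); print(n,p.round(3),np.hypot(*p[:2]).round(3))
for n,u,v in(('C',214,301),('B',340,356)): print('side',n,onz(D,u,v,.15).round(3))
def comp(c,lo,hi,box):
    h=cv2.cvtColor(c['frame'],cv2.COLOR_BGR2HSV); m=cv2.inRange(h,np.array(lo),np.array(hi)); r=np.zeros_like(m)
    x0,y0,x1,y1=box; r[y0:y1,x0:x1]=m[y0:y1,x0:x1]
    n,l,s,ct=cv2.connectedComponentsWithStats(r); i=1+np.argmax(s[1:,4]); return ct[i],(l==i).astype(np.uint8)
for n,c,b in(('S',S,(325,305,372,345)),('D',D,(200,212,230,240))):
    ct,m=comp(c,(15,90,60),(40,255,255),b); e=cv2.fitEllipse(max(cv2.findContours(m,0,2)[0],key=len)); print('med',n,ct,e,onz(c,*e[0],.088).round(4))
# die block dark top
for n,c,b in(('S',S,(295,290,400,360)),('D',D,(172,200,260,255))):
    ct,m=comp(c,(90,0,30),(180,110,110),b)
    k=cv2.convexHull(max(cv2.findContours(m,0,2)[0],key=len)); q=cv2.approxPolyDP(k,4,True)[:,0]
    print(n,[(tuple(map(int,a)),onz(c,*a,.088).round(3).tolist()) for a in q])
# red components
for n,c,b in(('S',S,(430,170,520,320)),('D',D,(195,280,270,385))):
    ct,m=comp(c,(0,150,60),(8,255,255),b);ys,xs=np.nonzero(m);print(n,xs.min(),xs.max(),ys.min(),ys.max())
f=np.vstack([np.hstack([cv2.resize(S['frame'][225:315,430:530],(400,360),interpolation=2),cv2.resize(D['frame'][285:385,190:290],(400,360),interpolation=2)])]);cv2.imwrite('pics/crop1.png',f)
E
```

```text
A [ 0.332 -0.031  0.15 ] 0.333
B [0.226 0.248 0.15 ] 0.336
C [0.448 0.25  0.15 ] 0.513
side C [0.451 0.248 0.15 ]
side B [0.216 0.247 0.15 ]
med S [348.49806202 324.22674419] ((348.5108947753906, 324.17352294921875), (21.263126373291016, 29.13926887512207), 96.13416290283203) [0.6301 0.0241 0.088 ]
med D [214.6846473 225.3153527] ((214.70318603515625, 225.27293395996094), (12.906855583190918, 21.542709350585938), 82.49951171875) [0.6286 0.0235 0.088 ]
S [((372, 359), [0.689, 0.066, 0.088]), ((357, 359), [0.693, 0.045, 0.088]), ((305, 338), [0.67, -0.035, 0.088]), ((304, 331), [0.657, -0.039, 0.088])]
D [((249, 223), [0.571, -0.019, 0.088]), ((249, 229), [0.56, -0.002, 0.088]), ((206, 250), [0.595, 0.096, 0.088])]
S 448 504 198 309
D 206 269 318 382
```

View pics/crop1.png

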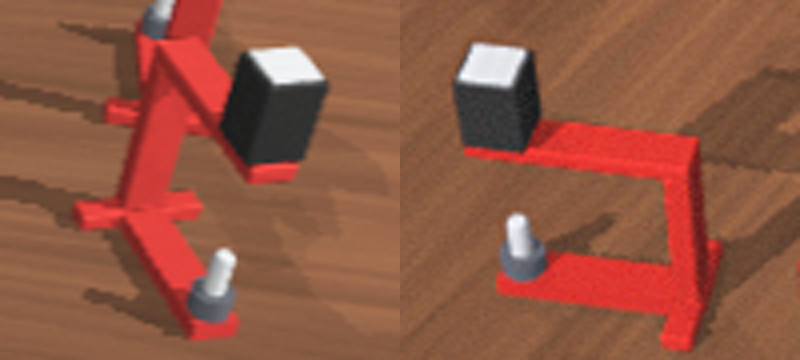

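C is the farthest (0.51 m). Next I work out its yaw and the stand's yaw.

```bash
python3 - <<'E'
from h import *
S=load('scene');D=load('side')
print('die bolts',[onz(S,u,v,.09).round(3)[:2].tolist() for u,v in((332,303),(387,319),(371,349),(313,326))])
print('die bolts D',[onz(D,u,v,.09).round(3)[:2].tolist() for u,v in((222,209),(247,226),(210,244),(184,227))])
print('handle',onz(S,501.5,241.3,.15),onz(D,214,303,.15))
print('tip',onz(S,486.3,288,.0445),onz(D,190+117/4,285+216/3.6,.0445))
print('spine top S (x=-83)',onz(S,473.75,235,.108),'D',onz(D,190+(697-400)/4,285+140/3.6,.108))
print('foot ends S',onz(S,430+78/4,225+210/4,.01),onz(S,430+200/4,225+198/4,.01))
print('foot ends D',onz(D,190+280/4,285+342/3.6,.005),onz(D,190+316/4,285+242/3.6,.01))
for n,c,b,z in(('S',S,(290,285,400,365),0.09),):
  cv2.imwrite('pics/crop2.png',np.hstack([cv2.resize(S['frame'][290:400,285:405],(400,367),interpolation=2),cv2.resize(D['frame'][195:285,170:268],(400,367),interpolation=2)]))
E
```

```text
die bolts [[0.592, -0.008], [0.609, 0.081], [0.673, 0.062], [0.647, -0.028]]
die bolts D [[0.648, -0.028], [0.568, -0.006], [0.598, 0.079], [0.678, 0.062]]
handle [0.44757461 0.2561011  0.15      ] [0.4486529 0.2521764 0.15     ]
tip [0.44823869 0.25576383 0.0445    ] [0.45086555 0.25183382 0.0445    ]
spine top S (x=-83) [0.37434394 0.22590657 0.108     ] D [0.37472098 0.21807709 0.108     ]
foot ends S [0.38943877 0.19877838 0.01      ] [0.36688323 0.26006331 0.01      ]
foot ends D [0.36546228 0.2546922  0.005     ] [0.38362795 0.19809123 0.01      ]
```

View pics/crop2.png

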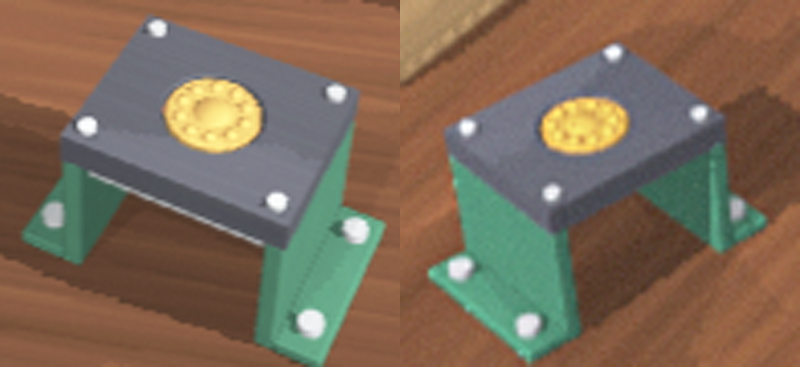

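The die bolts and the medallion are sharp in both views, which is enough to fix the stand's yaw. I'll get that number and start moving towards the stirrup.

```bash
python3 - <<'E'
from h import *
S=load('scene');D=load('side')
b=[onz(S,285+u/3.333,290+v/3.336,.09)[:2] for u,v in((158,27),(337,92),(277,201),(88,125))]
d=[onz(D,170+u/4.08,195+v/4.08,.09)[:2] for u,v in((67,127),(152,192),(299,113),(213,53))]
for q in(b,d):
    q=np.array(q);print(q.round(4).tolist(),q.mean(0).round(4)); e=[q[(i+1)%4]-q[i] for i in range(4)]; print([(np.hypot(*k).round(4),np.degrees(np.arctan2(k[1],k[0])).round(1)) for k in e])
E
```

```text
[[0.5807, -0.0094], [0.6064, 0.0792], [0.676, 0.0586], [0.65, -0.0295]] [0.6283 0.0248]
[(np.float64(0.0922), np.float64(73.8)), (np.float64(0.0726), np.float64(-16.5)), (np.float64(0.0918), np.float64(-106.4)), (np.float64(0.0722), np.float64(163.8))]
[[0.6757, 0.0571], [0.6064, 0.0769], [0.5807, -0.0114], [0.6498, -0.0311]] [0.6281 0.0228]
[(np.float64(0.072), np.float64(164.0)), (np.float64(0.0919), np.float64(-106.3)), (np.float64(0.0718), np.float64(-16.0)), (np.float64(0.0919), np.float64(73.6))]
```

play_rows(motion=[0.98, -0.75, 0, 0, 0, 0, -1, 0.98, -0.75, 0, 0, 0, 0, -1, 0.98, -0.75, 0, 0, 0, 0, -1, 0.98, -0.75, 0, 0, 0, 0, -1, 0.98, -0.75, 0, 0, 0, 0, -1, 0.98, -0.75, 0, 0, 0, 0, -1, 0.98, -0.75, 0, 0, 0, 0, -1, 0.98, -0.75, 0, 0, 0, 0, -1, 0.98, -0.75, 0, 0, 0, 0, -1, 0.98, -0.75, 0, 0, 0, 0, -1, 0.98, -0.75, 0, 0, 0, 0, -1, 0.98, -0.75, 0, 0, 0, 0, -1, 0.98, -0.75, 0, 0, 0, 0, -1, 0.98, -0.75, 0, 0, 0, 0, -1, 0.98, -0.75, 0, 0, 0, 0, -1, 0.98, -0.75, 0, 0, 0, 0, -1, 0.98, -0.75, 0, 0, 0, 0, -1, 0.98, -0.75, 0, 0, 0, 0, -1, 0.98, -0.75, 0, 0, 0, 0, -1, 0.98, -0.75, 0, 0, 0, 0, -1])

```text
t: 1.77
tcp_pos: [0.4735, -0.1396, 0.248]
eef_rot: [[0.935, 0.356, -0.0], [0.356, -0.935, 0.0], [-0.0, -0.0, -1.0]]
force: [0.8, -0.6, -0.5]
grip_width: 0.997
grasp_force: 0.0
```

play_rows(motion=[0, 0, 0, 0, 0, -0.0194, -1, 0, 0, 0, 0, 0, -0.0194, -1, 0, 0, 0, 0, 0, -0.0194, -1, 0, 0, 0, 0, 0, -0.0194, -1, 0, 0, 0, 0, 0, -0.0194, -1, 0, 0, 0, 0, 0, -0.0194, -1, 0, 0, 0, 0, 0, -0.0194, -1, 0, 0, 0, 0, 0, -0.0194, -1, 0, 0, 0, 0, 0, -0.0194, -1, 0, 0, 0, 0, 0, -0.0194, -1, 0, 0, 0, 0, 0, -0.0194, -1, 0, 0, 0, 0, 0, -0.0194, -1, 0, 0, 0, 0, 0, -0.0194, -1, 0, 0, 0, 0, 0, -0.0194, -1, 0, 0, 0, 0, 0, -0.0194, -1, 0, 0, 0, 0, 0, -0.0194, -1, 0, 0, 0, 0, 0, -0.0194, -1, 0, 0, 0, 0, 0, -0.0194, -1, 0, 0, 0, 0, 0, -0.0194, -1, 0, 0, 0, 0, 0, -0.0194, -1])

```text
t: 3.43
tcp_pos: [0.4729, -0.1408, 0.2479]
eef_rot: [[-0.945, 0.328, -0.001], [0.328, 0.945, 0.0], [0.001, 0.0, -1.0]]
force: [-0.2, 0.1, -0.1]
grip_width: 0.995
grasp_force: 0.0
```

play_rows(motion=[0, 0, 0, 0, 0, -0.0185, -1, 0, 0, 0, 0, 0, -0.0185, -1, 0, 0, 0, 0, 0, -0.0185, -1, 0, 0, 0, 0, 0, -0.0185, -1, 0, 0, 0, 0, 0, -0.0185, -1, 0, 0, 0, 0, 0, -0.0185, -1])

```text
t: 3.93
tcp_pos: [0.4729, -0.1408, 0.2479]
eef_rot: [[-0.935, -0.355, -0.001], [-0.355, 0.935, 0.0], [0.0, 0.0, -1.0]]
force: [-0.9, -0.3, -0.3]
grip_width: 1.0
grasp_force: 0.0
```

```bash
cat >> h.py <<'E'
def go(x,y,z,yaw=None):
    s=bot.sense(); R=np.array(s['eef_rot']); d=R.T@(np.array([x,y,z])-s['tcp_pos']); w=np.degrees(np.arctan2(R[1,0],R[0,0]))
    print('t',round(s['t'],2),'tcp',np.round(s['tcp_pos'],4),'yaw',w.round(2),'F',np.round(s['force'],1),'T',np.round(s['wrist_torque'],2),'w',round(s['grip_width'],3))
    print('shift units',(d/.02).round(3),'turn',None if yaw is None else round(-((yaw-w+180)%360-180)/360,4))
E
python3 -c "
from h import *
go(.449,.254,.248,200.5);print(bot.sense()['joint_positions'])"
```

```text
t 3.93 tcp [ 0.4729 -0.1408  0.2479] yaw -159.19 F [-0.9 -0.3 -0.3] T [-0.    0.03  0.02] w 1.0
shift units [-5.8940e+00  1.8878e+01  3.0000e-03] turn 0.0009
[-3.18046901e+01 -1.26645977e+01 -1.24321529e+01  9.02673532e+01
 -2.72136397e-03 -5.26150399e+01]
```

play_rows(motion=[-0.295, 0.944, 0, 0, 0, 0, -1, -0.295, 0.944, 0, 0, 0, 0, -1, -0.295, 0.944, 0, 0, 0, 0, -1, -0.295, 0.944, 0, 0, 0, 0, -1, -0.295, 0.944, 0, 0, 0, 0, -1, -0.295, 0.944, 0, 0, 0, 0, -1, -0.295, 0.944, 0, 0, 0, 0, -1, -0.295, 0.944, 0, 0, 0, 0, -1, -0.295, 0.944, 0, 0, 0, 0, -1, -0.295, 0.944, 0, 0, 0, 0, -1, -0.295, 0.944, 0, 0, 0, 0, -1, -0.295, 0.944, 0, 0, 0, 0, -1, -0.295, 0.944, 0, 0, 0, 0, -1, -0.295, 0.944, 0, 0, 0, 0, -1, -0.295, 0.944, 0, 0, 0, 0, -1, -0.295, 0.944, 0, 0, 0, 0, -1, -0.295, 0.944, 0, 0, 0, 0, -1, -0.295, 0.944, 0, 0, 0, 0, -1, -0.295, 0.944, 0, 0, 0, 0, -1, -0.295, 0.944, 0, 0, 0, 0, -1])

```text
t: 5.6
tcp_pos: [0.4511, 0.2551, 0.2479]
eef_rot: [[-0.937, -0.35, -0.001], [-0.35, 0.937, -0.0], [0.001, -0.0, -1.0]]
force: [0.3, -0.5, 0.1]
grip_width: 1.002
grasp_force: 0.0
```

```bash
python3 -c "
from h import *
go(.449,.254,.14,200.5)
c=cam('wrist','w1.png');print(proj(c,[.449,.254,.15]),proj(c,[.449,.254,.108]),c['position'])"
```

```text
t 5.6 tcp [0.4511 0.2551 0.2479] yaw -159.51 F [ 0.3 -0.5  0.1] T [ 0.01  0.02 -0.05] w 1.002
shift units [ 0.116 -0.012  5.394] turn -0.0
[314.23170273 242.66668501] [314.28560186 223.59134331] [0.37779999 0.22769802 0.37275624]
```

View pics/w1.png

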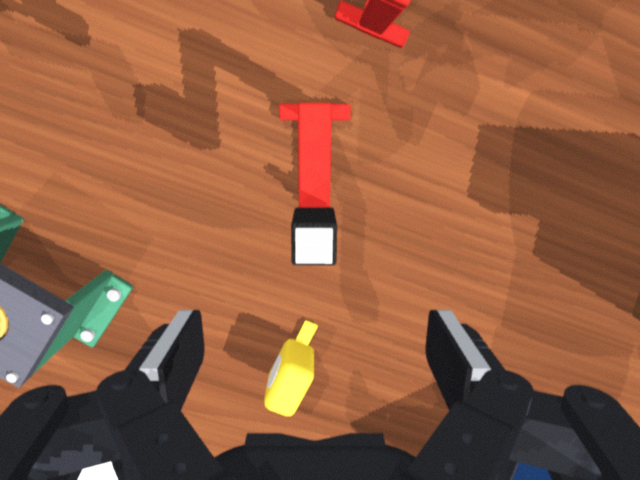

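The wrist view shows the handle top at (314,246), where (314,243) was predicted, and the arm upright in the picture. Position and yaw both hold. I descend and squeeze across y.

play_rows(motion=[0.006, 0, 0.57, 0, 0, 0, -1, 0.006, 0, 0.57, 0, 0, 0, -1, 0.006, 0, 0.57, 0, 0, 0, -1, 0.006, 0, 0.57, 0, 0, 0, -1, 0.006, 0, 0.57, 0, 0, 0, -1, 0.006, 0, 0.57, 0, 0, 0, -1, 0.006, 0, 0.57, 0, 0, 0, -1, 0.006, 0, 0.57, 0, 0, 0, -1, 0.006, 0, 0.57, 0, 0, 0, -1, 0, 0, 0.57, 0, 0, 0, -1, 0, 0, 0, 0, 0, 0, 0, 0, 0, 0, 0, 0, 0, 0.1, 0, 0, 0, 0, 0, 0, 0.2, 0, 0, 0, 0, 0, 0, 0.3, 0, 0, 0, 0, 0, 0, 0.4, 0, 0, 0, 0, 0, 0, 0.6, 0, 0, 0, 0, 0, 0, 0.8, 0, 0, 0, 0, 0, 0, 1])

```text
t: 7.15
tcp_pos: [0.4511, 0.254, 0.1352]
eef_rot: [[-0.937, -0.35, 0.002], [-0.35, 0.937, 0.001], [-0.002, -0.0, -1.0]]
force: [0.4, 1.1, 6.6]
grip_width: 0.318
grasp_force: 60.0
```

```bash
python3 -c "
from h import *
s=bot.sense();print(s['grip_width'],s['grasp_force'])
go(.449,.254,.134,200.5)"
```

```text
0.3179267071548593 60.04497170448303
t 7.15 tcp [0.4511 0.254  0.1352] yaw -159.51 F [0.4 1.1 6.6] T [ 0.2  -0.03 -0.03] w 0.318
shift units [0.1   0.038 0.06 ] turn -0.0
```

play_rows(motion=[0, 0, 0, 0, 0, 0, -1, 0, 0, 0, 0, 0, 0, -1, 0, 0, 0, 0, 0, 0, -1, 0, 0, 0, 0, 0, 0, -1, 0, 0, 0, 0, 0, 0, -1, 0, 0, 0, 0, 0, 0.01923, -1, 0, 0, 0, 0, 0, 0.01923, -1, 0, 0, 0, 0, 0, 0.01923, -1, 0, 0, 0, 0, 0, 0.01923, -1, 0, 0, 0, 0, 0, 0.01923, -1, 0, 0, 0, 0, 0, 0.01923, -1, 0, 0, 0, 0, 0, 0.01923, -1, 0, 0, 0, 0, 0, 0.01923, -1, 0, 0, 0, 0, 0, 0.01923, -1, 0, 0, 0, 0, 0, 0.01923, -1, 0, 0, 0, 0, 0, 0.01923, -1, 0, 0, 0, 0, 0, 0.01923, -1, 0, 0, 0, 0, 0, 0.01923, -1, 0, 0, 0, 0, 0, 0, -1, 0, 0, 0, 0, 0, 0, -1])

```text
t: 8.82
tcp_pos: [0.4504, 0.2537, 0.1342]
eef_rot: [[-0.354, 0.935, -0.0], [0.935, 0.354, -0.0], [-0.0, -0.0, -1.0]]
force: [-0.9, 0.4, -0.7]
grip_width: 0.999
grasp_force: 0.0
```

play_rows(motion=[0, 0, 0, 0, 0, 0, 0, 0, 0, 0, 0, 0, 0, 0.1, 0, 0, 0, 0, 0, 0, 0.2, 0, 0, 0, 0, 0, 0, 0.3, 0, 0, 0, 0, 0, 0, 0.4, 0, 0, 0, 0, 0, 0, 0.6, 0, 0, 0, 0, 0, 0, 0.8, 0, 0, 0, 0, 0, 0, 1, 0, 0, 0, 0, 0, 0, 1])

```text
t: 9.57
tcp_pos: [0.4506, 0.2537, 0.1345]
eef_rot: [[-0.35, 0.937, 0.0], [0.937, 0.35, -0.0], [-0.0, 0.0, -1.0]]
force: [-0.3, -0.4, 2.3]
grip_width: 0.315
grasp_force: 60.2
```

```bash
python3 -c "
from h import *
go(.449,.254,.134,110.5)"
```

```text
t 9.57 tcp [0.4506 0.2537 0.1345] yaw 110.5 F [-0.3 -0.4  2.3] T [-0.1   0.08 -0.01] w 0.315
shift units [ 0.04  -0.07   0.023] turn -0.0
```

play_rows(motion=[0, 0, -0.3, 0, 0, 0, 1, 0, 0, -0.4, 0, 0, 0, 1, 0, 0, -0.4, 0, 0, 0, 1, 0, 0, -0.4, 0, 0, 0, 1, 0, 0, 0, 0, 0, 0.01, 1, 0, 0, 0, 0, 0, 0.01, 1, 0, 0, 0, 0, 0, 0.01, 1, 0, 0, 0, 0, 0, 0.01, 1, 0, 0, 0, 0, 0, 0.01, 1, 0, 0, 0, 0, 0, 0.01, 1, 0, 0, 0, 0, 0, 0.01, 1, 0, 0, 0, 0, 0, 0.01, 1, 0, 0, 0, 0, 0, 0.01, 1, 0, 0, 0, 0, 0, 0.012, 1, 0, 0, 0, 0, 0, 0, 1])

```text
t: 10.82
tcp_pos: [0.4507, 0.2538, 0.1649]
eef_rot: [[0.283, 0.959, 0.0], [0.959, -0.283, 0.0], [0.0, 0.0, -1.0]]
force: [0.0, -0.1, -4.0]
grip_width: 0.318
grasp_force: 59.5
```

```bash
python3 -c "
from h import *
go(.5229,.0545,.150,73.8)"
```

```text
t 10.82 tcp [0.4507 0.2538 0.1649] yaw 73.58 F [ 0.  -0.1 -4. ] T [-0.06 -0.16 -0.02] w 0.318
shift units [-8.536  6.281  0.747] turn -0.0006
```

play_rows(motion=[-0.3, 0.22, 0, 0, 0, -0.0006, 1, -0.69, 0.51, 0, 0, 0, 0, 1, -0.69, 0.51, 0, 0, 0, 0, 1, -0.69, 0.51, 0, 0, 0, 0, 1, -0.69, 0.51, 0, 0, 0, 0, 1, -0.69, 0.51, 0, 0, 0, 0, 1, -0.69, 0.51, 0, 0, 0, 0, 1, -0.69, 0.51, 0, 0, 0, 0, 1, -0.69, 0.51, 0, 0, 0, 0, 1, -0.69, 0.51, 0, 0, 0, 0, 1, -0.69, 0.51, 0, 0, 0, 0, 1, -0.69, 0.51, 0, 0, 0, 0, 1, -0.64, 0.45, 0, 0, 0, 0, 1, 0, 0, 0.5, 0, 0, 0, 1, 0, 0, 0.4, 0, 0, 0, 1, 0, 0, 0.2, 0, 0, 0, 1, 0, 0, 0.1, 0, 0, 0, 1])

```text
t: 12.23
tcp_pos: [0.5232, 0.0556, 0.1389]
eef_rot: [[0.275, 0.962, -0.002], [0.962, -0.275, 0.0], [-0.0, -0.002, -1.0]]
force: [0.4, -0.4, -3.1]
grip_width: 0.318
grasp_force: 59.7
```

```bash
python3 -c "
from h import *
go(.5229,.0545,.1405,73.8)
D=cam('side'); S=cam('scene')
a=cv2.resize(D['frame'][170:330,160:360],(400,320),interpolation=2);b=cv2.resize(S['frame'][200:360,270:470],(400,320),interpolation=2)
cv2.imwrite('pics/p3.png',np.hstack([a,b]))
p=np.array(bot.sense()['tcp_pos'])-[0,0,.09]
print(proj(D,p),proj(S,p))"
```

```text
t 12.23 tcp [0.5232 0.0556 0.1389] yaw 74.07 F [ 0.4 -0.4 -3.1] T [ 0.01 -0.13 -0.02] w 0.318
shift units [-0.059  0.003 -0.079] turn 0.0007
[248.79406225 264.8356804 ] [373.65929196 298.12389599]
```

View pics/p3.png

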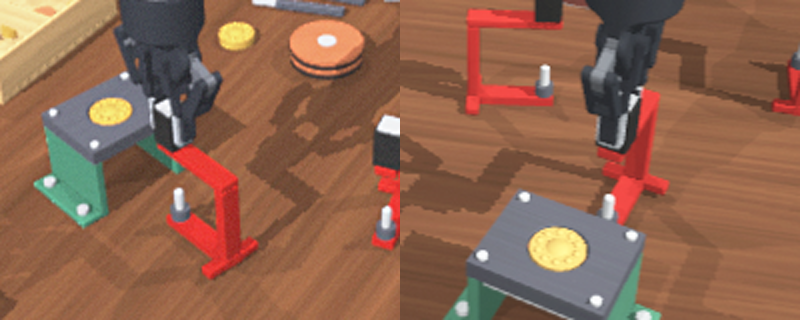

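The tip appears at (250,265) in side and (374,298) in scene, both within about 1 px of prediction. The stirrup hangs level and in line with the stand, so I go in.

play_rows(motion=[-0.02, 0.25, -0.05, 0, 0, 0, 1, -0.02, 0.45, 0, 0, 0, 0, 1, 0, 0.45, 0, 0, 0, 0, 1, 0, 0.45, 0, 0, 0, 0, 1, 0, 0.45, 0, 0, 0, 0, 1, 0, 0.45, 0, 0, 0, 0, 1, 0, 0.45, 0, 0, 0, 0, 1, 0, 0.45, 0, 0, 0, 0, 1, 0, 0.45, 0, 0, 0, 0, 1, 0, 0.45, 0, 0, 0, 0, 1, 0, 0.45, 0, 0, 0, 0, 1, 0, 0, -0.15, 0, 0, 0, 1, 0, 0, -0.2, 0, 0, 0, 1, 0, 0, 0, 0, 0, 0, 1])

```text
t: 13.5
tcp_pos: [0.6155, 0.0283, 0.1496]
eef_rot: [[0.276, 0.961, 0.001], [0.961, -0.276, -0.0], [0.0, 0.001, -1.0]]
force: [0.3, 0.4, -4.4]
grip_width: 0.318
grasp_force: 60.3
```

```bash
cat >> h.py <<'E'
def st():
    s=bot.sense(); a=np.radians(-16.2); p=np.array(s['tcp_pos'])-[.629,.024,.09]; c,n=np.cos(a),np.sin(a); f=s['force']
    print('t',round(s['t'],2),'rod stand x,y,z mm',(1e3*np.array([c*p[0]+n*p[1],-n*p[0]+c*p[1],p[2]])).round(1),'F stand',np.round([c*f[0]+n*f[1],-n*f[0]+c*f[1],f[2]],1),'T',np.round(s['wrist_torque'],2))
E
python3 -c "
from h import *
st();go(.6156,.0279,.1485,73.8)"
```

```text
t 13.5 rod stand x,y,z mm [-14.1   0.4  59.6] F stand [ 0.2  0.4 -4.4] T [-0.06 -0.13  0.  ]
t 13.5 tcp [0.6155 0.0283 0.1496] yaw 74.01 F [ 0.3  0.4 -4.4] T [-0.06 -0.13  0.  ] w 0.318
shift units [-0.017  0.009  0.054] turn 0.0006
```

play_rows(motion=[0, 0, -0.03, 0, 0, 0, 1, 0, 0, -0.03, 0, 0, 0, 1, 0, 0, 0, 0, 0, 0, 1])

```text
t: 13.75
tcp_pos: [0.6151, 0.0282, 0.1497]
eef_rot: [[0.276, 0.961, 0.0], [0.961, -0.276, -0.0], [-0.0, 0.0, -1.0]]
force: [-0.7, -0.4, -3.5]
grip_width: 0.32
grasp_force: 60.3
```

```bash
python3 -c "
from h import *
st()"
```

```text
t 13.75 rod stand x,y,z mm [-14.6   0.2  59.7] F stand [-0.6 -0.6 -3.5] T [-0.03 -0.12  0.01]
```

play_rows(motion=[0, 0, -0.03, 0, 0, 0, 1, 0, 0, -0.03, 0, 0, 0, 1, 0, 0, 0, 0, 0, 0, 1])

```text
t: 14.0
tcp_pos: [0.6149, 0.0282, 0.1501]
eef_rot: [[0.276, 0.961, -0.001], [0.961, -0.276, 0.0], [-0.0, -0.001, -1.0]]
force: [1.1, 0.1, -7.7]
grip_width: 0.321
grasp_force: 60.0
```

```bash
python3 -c "
from h import *
st()"
```

```text
t 14.0 rod stand x,y,z mm [-14.7   0.1  60.1] F stand [ 1.   0.4 -7.7] T [ 0.01 -0.37 -0.04]
```

Contact at tip height about 60, as expected. I slide along +x under a light preload.

play_rows(motion=[0, 0.05, -0.02, 0, 0, 0, 1, 0, 0.05, 0, 0, 0, 0, 1, 0, 0.05, 0, 0, 0, 0, 1, 0, 0.05, 0, 0, 0, 0, 1, 0, 0, 0, 0, 0, 0, 1])

```text
t: 14.42
tcp_pos: [0.6185, 0.0271, 0.1502]
eef_rot: [[0.276, 0.961, -0.002], [0.961, -0.276, 0.0], [-0.0, -0.002, -1.0]]
force: [-3.0, 1.4, -13.4]
grip_width: 0.316
grasp_force: 59.7
```

```bash
python3 -c "
from h import *
st()"
```

```text
t 14.42 rod stand x,y,z mm [-11.    0.1  60.2] F stand [ -3.3   0.5 -13.4] T [0.28 0.88 0.03]
```

play_rows(motion=[0, 0.05, 0.01, 0, 0, 0, 1, 0, 0.05, 0, 0, 0, 0, 1, 0, 0.05, 0, 0, 0, 0, 1, 0, 0, 0, 0, 0, 0, 1])

```text
t: 14.75
tcp_pos: [0.6216, 0.0262, 0.1502]
eef_rot: [[0.276, 0.961, -0.001], [0.961, -0.276, 0.0], [-0.0, -0.001, -1.0]]
force: [-3.9, 0.6, -14.7]
grip_width: 0.315
grasp_force: 59.9
```

```bash
python3 -c "
from h import *
st()"
```

```text
t 14.75 rod stand x,y,z mm [-7.7  0.1 60.2] F stand [ -3.9  -0.5 -14.7] T [ 0.31  1.01 -0.09]
```

play_rows(motion=[0, 0.05, 0, 0, 0, 0, 1, 0, 0.05, 0, 0, 0, 0, 1, 0, 0.05, 0, 0, 0, 0, 1, 0, 0, 0, 0, 0, 0, 1])

```text
t: 15.08
tcp_pos: [0.6245, 0.0254, 0.1502]
eef_rot: [[0.276, 0.961, -0.001], [0.961, -0.276, 0.0], [-0.0, -0.001, -1.0]]
force: [-4.3, 1.0, -14.7]
grip_width: 0.318
grasp_force: 60.1
```

```bash
python3 -c "
from h import *
st()"
```

```text
t 15.08 rod stand x,y,z mm [-4.8  0.1 60.2] F stand [ -4.4  -0.2 -14.7] T [ 0.32  1.12 -0.04]
```

play_rows(motion=[0, 0.05, 0, 0, 0, 0, 1, 0, 0.05, 0, 0, 0, 0, 1, 0, 0.05, 0, 0, 0, 0, 1, 0, 0, 0, 0, 0, 0, 1])

```text
t: 15.42
tcp_pos: [0.6273, 0.0246, 0.1503]
eef_rot: [[0.276, 0.961, -0.001], [0.961, -0.276, 0.0], [-0.0, -0.001, -1.0]]
force: [-5.1, 2.0, -15.7]
grip_width: 0.32
grasp_force: 60.2
```

play_rows(motion=[0, 0.05, 0, 0, 0, 0, 1, 0, 0.05, 0, 0, 0, 0, 1, 0, 0, 0, 0, 0, 0, 1])

```text
t: 15.67
tcp_pos: [0.6293, 0.024, 0.1503]
eef_rot: [[0.276, 0.961, -0.001], [0.961, -0.276, 0.0], [-0.0, -0.001, -1.0]]
force: [-4.8, 1.7, -17.0]
grip_width: 0.32
grasp_force: 60.3
```

```bash
python3 -c "
from h import *
st()"
```

```text
t 15.67 rod stand x,y,z mm [ 0.3  0.1 60.3] F stand [ -5.    0.3 -17. ] T [0.38 1.2  0.01]
```

Still on the plate at x≈0, and the load is creeping up, so I ease it slightly and go on.

play_rows(motion=[0, 0.05, 0.015, 0, 0, 0, 1, 0, 0.05, 0, 0, 0, 0, 1, 0, 0.05, 0, 0, 0, 0, 1, 0, 0, 0, 0, 0, 0, 1])

```text
t: 16.0
tcp_pos: [0.6337, 0.0228, 0.1516]
eef_rot: [[0.276, 0.961, 0.003], [0.961, -0.276, -0.001], [-0.0, 0.003, -1.0]]
force: [-0.1, -1.1, -5.2]
grip_width: 0.315
grasp_force: 61.7
```

play_rows(motion=[0, 0.05, 0, 0, 0, 0, 1, 0, 0.05, 0, 0, 0, 0, 1, 0, 0, 0, 0, 0, 0, 1])

```text
t: 16.25
tcp_pos: [0.6358, 0.0221, 0.1523]
eef_rot: [[0.276, 0.961, 0.004], [0.961, -0.276, -0.001], [0.0, 0.004, -1.0]]
force: [0.3, -0.2, -4.0]
grip_width: 0.323
grasp_force: 61.9
```

```bash
python3 -c "
from h import *
st()"
```

```text
t 16.25 rod stand x,y,z mm [ 7.1  0.1 62.3] F stand [ 0.4 -0.1 -4. ] T [-0.16 -0.13  0.01]
```

The load dropped and the tip is 2 mm above the underside, so the rod has found the bore. I push up gently.

play_rows(motion=[0, 0, -0.06, 0, 0, 0, 1, 0, 0, -0.06, 0, 0, 0, 1, 0, 0, 0, 0, 0, 0, 1])

```text
t: 16.5
tcp_pos: [0.6349, 0.0224, 0.1538]
eef_rot: [[0.276, 0.961, 0.001], [0.961, -0.276, -0.001], [-0.0, 0.001, -1.0]]
force: [1.2, -0.5, -2.9]
grip_width: 0.316
grasp_force: 61.9
```

```bash
python3 -c "
from h import *
st()"
```

```text
t 16.5 rod stand x,y,z mm [ 6.1  0.1 63.8] F stand [ 1.3 -0.1 -2.9] T [-0.29 -0.24  0.02]
```

play_rows(motion=[0, 0, -0.08, 0, 0, 0, 1, 0, 0, -0.08, 0, 0, 0, 1, 0, 0, -0.08, 0, 0, 0, 1, 0, 0, 0, 0, 0, 0, 1, 0, 0, 0, 0, 0, 0, 1])

```text
t: 16.92
tcp_pos: [0.6346, 0.0224, 0.1581]
eef_rot: [[0.276, 0.961, 0.001], [0.961, -0.276, -0.0], [-0.0, 0.001, -1.0]]
force: [1.2, -2.1, -2.9]
grip_width: 0.325
grasp_force: 61.8
```

```bash
python3 -c "
from h import *
st()"
```

```text
t 16.92 rod stand x,y,z mm [ 5.8  0.1 68.1] F stand [ 1.7 -1.7 -2.9] T [-0.67 -0.28  0.09]
```

play_rows(motion=[-0.02, 0.02, -0.06, 0, 0, 0, 1, 0, 0, -0.06, 0, 0, 0, 1, 0, 0, -0.06, 0, 0, 0, 1, 0, 0, -0.06, 0, 0, 0, 1, 0, 0, 0, 0, 0, 0, 1])

```text
t: 17.33
tcp_pos: [0.6346, 0.0222, 0.1622]
eef_rot: [[0.276, 0.961, -0.0], [0.961, -0.276, 0.0], [-0.0, -0.0, -1.0]]
force: [1.0, -1.3, -7.2]
grip_width: 0.314
grasp_force: 61.7
```

```bash
python3 -c "
from h import *
st()"
```

```text
t 17.33 rod stand x,y,z mm [ 5.9 -0.2 72.2] F stand [ 1.3 -0.9 -7.2] T [-0.35 -0.46  0.02]
```

Touching the ejector at tip height 72. I keep pushing up slowly.

play_rows(motion=[-0.01, 0.01, -0.03, 0, 0, 0, 1, 0, 0, -0.03, 0, 0, 0, 1, 0, 0, -0.03, 0, 0, 0, 1, 0, 0, -0.03, 0, 0, 0, 1, 0, 0, 0, 0, 0, 0, 1])

```text
t: 17.75
tcp_pos: [0.6346, 0.022, 0.1646]
eef_rot: [[0.276, 0.961, -0.001], [0.961, -0.276, 0.0], [0.0, -0.001, -1.0]]
force: [1.8, -0.7, -13.3]
grip_width: 0.32
grasp_force: 60.8
```

```bash
python3 -c "
from h import *
st()"
```

```text
t 17.75 rod stand x,y,z mm [ 5.9 -0.3 74.6] F stand [  1.9  -0.2 -13.3] T [-0.05 -0.69 -0.02]
```

play_rows(motion=[0, 0.01, -0.03, 0, 0, 0, 1, 0, 0, -0.03, 0, 0, 0, 1, 0, 0, -0.03, 0, 0, 0, 1, 0, 0, -0.03, 0, 0, 0, 1, 0, 0, -0.03, 0, 0, 0, 1, 0, 0, 0, 0, 0, 0, 1])

```text
t: 18.25
tcp_pos: [0.6348, 0.0219, 0.1681]
eef_rot: [[0.276, 0.961, -0.0], [0.961, -0.276, 0.0], [-0.0, -0.001, -1.0]]
force: [-1.4, 0.8, -12.4]
grip_width: 0.319
grasp_force: 61.0
```

play_rows(motion=[0, 0, -0.03, 0, 0, 0, 1, 0, 0, -0.03, 0, 0, 0, 1, 0, 0, -0.03, 0, 0, 0, 1, 0, 0, -0.03, 0, 0, 0, 1, 0, 0, 0, 0, 0, 0, 1])

```text
t: 18.67
tcp_pos: [0.6358, 0.0215, 0.1719]
eef_rot: [[0.276, 0.961, 0.002], [0.961, -0.276, -0.001], [-0.0, 0.003, -1.0]]
force: [-0.1, 0.5, -6.5]
grip_width: 0.319
grasp_force: 61.9
```

```bash
python3 -c "
from h import *
st()"
```

```text
t 18.67 rod stand x,y,z mm [ 7.2 -0.5 81.9] F stand [-0.2  0.5 -6.5] T [0.05 0.11 0.02]
```

The keeper force is gone at 9.9 mm of stroke. A small step brings the collar home.

play_rows(motion=[0, -0.01, -0.025, 0, 0, 0, 1, 0, 0, -0.02, 0, 0, 0, 1, 0, 0, 0, 0, 0, 0, 1, 0, 0, 0, 0, 0, 0, 1])

```text
t: 19.0
tcp_pos: [0.6353, 0.0217, 0.1718]
eef_rot: [[0.276, 0.961, 0.001], [0.961, -0.276, -0.0], [-0.0, 0.001, -1.0]]
force: [1.9, 0.8, -6.2]
grip_width: 0.32
grasp_force: 61.9
```

```bash
python3 -c "
from h import *
st()"
```

```text
t 19.0 rod stand x,y,z mm [ 6.7 -0.5 81.8] F stand [ 1.6  1.3 -6.2] T [-0.11 -0.39 -0.04]
```

play_rows(motion=[0, 0, -0.025, 0, 0, 0, 1, 0, 0, -0.025, 0, 0, 0, 1, 0, 0, 0, 0, 0, 0, 1])

```text
t: 19.25
tcp_pos: [0.6349, 0.0218, 0.1724]
eef_rot: [[0.276, 0.961, 0.0], [0.961, -0.276, -0.0], [-0.0, 0.0, -1.0]]
force: [0.8, 0.2, -6.3]
grip_width: 0.321
grasp_force: 61.9
```

```bash
python3 -c "
from h import *
st()"
```

```text
t 19.25 rod stand x,y,z mm [ 6.3 -0.5 82.4] F stand [ 0.7  0.4 -6.3] T [-0.12 -0.39  0.02]
```

play_rows(motion=[0, 0, -0.025, 0, 0, 0, 1, 0, 0, -0.02, 0, 0, 0, 1, 0, 0, 0, 0, 0, 0, 1])

```text
t: 19.5
tcp_pos: [0.6348, 0.0218, 0.1725]
eef_rot: [[0.276, 0.961, -0.001], [0.961, -0.276, 0.0], [-0.0, -0.001, -1.0]]
force: [2.8, -0.9, -12.1]
grip_width: 0.321
grasp_force: 61.1
```

```bash
python3 -c "
from h import *
st()"
```

```text
t 19.5 rod stand x,y,z mm [ 6.1 -0.5 82.5] F stand [  2.9  -0.  -12.1] T [-0.2  -0.96  0.05]
```

The collar is home at 82.5 mm with about 8 N. Now I lower.

play_rows(motion=[0, 0, 0.06, 0, 0, 0, 1, 0, 0, 0.1, 0, 0, 0, 1, 0, 0, 0.1, 0, 0, 0, 1, 0, 0, 0.1, 0, 0, 0, 1, 0, 0, 0.1, 0, 0, 0, 1, 0, 0, 0, 0, 0, 0, 1])

```text
t: 20.0
tcp_pos: [0.6347, 0.0219, 0.1636]
eef_rot: [[0.276, 0.961, -0.0], [0.961, -0.276, 0.0], [-0.0, -0.0, -1.0]]
force: [0.5, 0.7, -4.1]
grip_width: 0.318
grasp_force: 62.0
```

play_rows(motion=[0, 0, 0.1, 0, 0, 0, 1, 0, 0, 0.1, 0, 0, 0, 1, 0, 0, 0.1, 0, 0, 0, 1, 0, 0, 0.1, 0, 0, 0, 1, 0, 0, 0.1, 0, 0, 0, 1, 0, 0, 0.15, 0, 0, 0, 1, 0, 0, 0.15, 0, 0, 0, 1, 0, 0, 0.15, 0, 0, 0, 1, 0, 0, 0.15, 0, 0, 0, 1, 0, 0, 0, 0, 0, 0, 1, 0, 0, 0, 0, 0, 0, 1])

```text
t: 20.92
tcp_pos: [0.6347, 0.0219, 0.1417]
eef_rot: [[0.276, 0.961, -0.0], [0.961, -0.276, -0.0], [-0.0, -0.0, -1.0]]
force: [0.5, 0.4, -4.1]
grip_width: 0.32
grasp_force: 62.0
```

```bash
python3 -c "
from h import *
st()
S=cam('scene')
cv2.imwrite('pics/p4.png',cv2.resize(S['frame'][220:420,260:460],(600,600),interpolation=2))"
```

```text
t 20.92 rod stand x,y,z mm [ 6.  -0.5 51.7] F stand [ 0.4  0.5 -4.1] T [-0.01 -0.16  0.05]
```

View pics/p4.png

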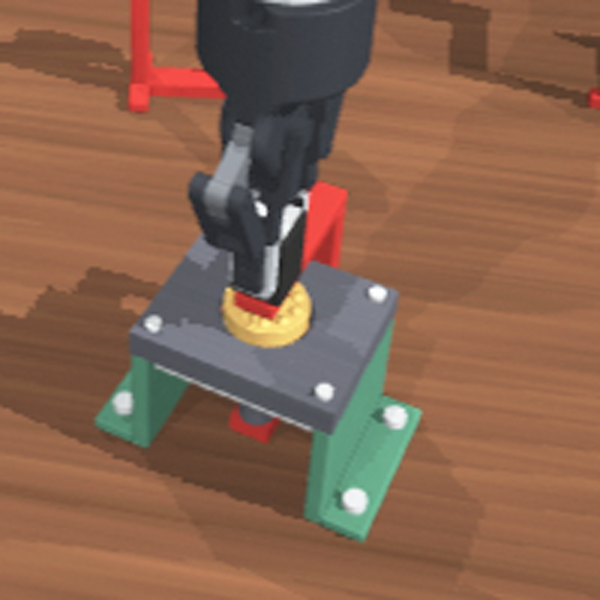

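The medallion stands proud on the keepers (267,320 in the crop) and the stirrup is clear below. I withdraw along -x and set it down.

play_rows(motion=[0, -0.2, 0, 0, 0, 0, 1, 0, -0.4, 0, 0, 0, 0, 1, 0, -0.4, 0, 0, 0, 0, 1, 0, -0.4, 0, 0, 0, 0, 1, 0, -0.4, 0, 0, 0, 0, 1, 0, -0.4, 0, 0, 0, 0, 1, 0, -0.4, 0, 0, 0, 0, 1, 0, -0.4, 0, 0, 0, 0, 1, 0, -0.4, 0, 0, 0, 0, 1, 0, -0.4, 0, 0, 0, 0, 1, 0, -0.4, 0, 0, 0, 0, 1, 0, -0.4, 0, 0, 0, 0, 1, 0, -0.4, 0, 0, 0, 0, 1, 0, -0.4, 0, 0, 0, 0, 1, 0, -0.4, 0, 0, 0, 0, 1, 0, -0.4, 0, 0, 0, 0, 1, 0, -0.3, 0, 0, 0, 0, 1, 0, 0, 0, 0, 0, 0, 1])

```text
t: 22.47
tcp_pos: [0.5089, 0.0581, 0.142]
eef_rot: [[0.276, 0.961, -0.0], [0.961, -0.276, -0.0], [-0.0, -0.0, -1.0]]
force: [-0.1, 0.7, -3.0]
grip_width: 0.321
grasp_force: 62.1
```

play_rows(motion=[0, 0, 0.1, 0, 0, 0, 1, 0, 0, 0.1, 0, 0, 0, 1, 0, 0, 0.06, 0, 0, 0, 1, 0, 0, 0.05, 0, 0, 0, 1, 0, 0, 0.03, 0, 0, 0, 1, 0, 0, 0, 0, 0, 0, 1])

```text
t: 22.97
tcp_pos: [0.5099, 0.0577, 0.1349]
eef_rot: [[0.276, 0.961, -0.0], [0.961, -0.276, -0.0], [-0.0, -0.0, -1.0]]
force: [0.2, 0.2, -4.3]
grip_width: 0.32
grasp_force: 62.1
```

```bash
python3 -c "
from h import *
st()"
```

```text
t 22.97 rod stand x,y,z mm [-123.8   -0.9   44.9] F stand [ 0.1  0.2 -4.3] T [-0.07 -0.15  0.01]
```

play_rows(motion=[0, 0, 0.025, 0, 0, 0, 1, 0, 0, 0.025, 0, 0, 0, 1, 0, 0, 0, 0, 0, 0, 1])

```text
t: 23.22
tcp_pos: [0.51, 0.0577, 0.1345]
eef_rot: [[0.276, 0.961, 0.0], [0.961, -0.276, -0.0], [-0.0, 0.0, -1.0]]
force: [-0.7, -0.5, -2.3]
grip_width: 0.314
grasp_force: 62.5
```

```bash
python3 -c "
from h import *
st()"
```

```text
t 23.22 rod stand x,y,z mm [-123.6   -0.9   44.5] F stand [-0.5 -0.6 -2.3] T [-0.1  -0.01 -0.  ]
```

play_rows(motion=[0, 0, 0.01, 0, 0, 0, 0.3, 0, 0, 0, 0, 0, 0, 0.2, 0, 0, 0, 0, 0, 0, 0, 0, 0, 0, 0, 0, 0, -0.3, 0, 0, 0, 0, 0, 0, -0.3, 0, 0, 0, 0, 0, 0, -0.3, 0, 0, -0.1, 0, 0, 0, -0.3, 0, 0, -0.4, 0, 0, 0, -0.3, 0, 0, -0.8, 0, 0, 0, -0.3, 0, 0, -0.8, 0, 0, 0, -0.3, 0, 0, -0.8, 0, 0, 0, -0.3, 0, 0, -0.8, 0, 0, 0, -0.3, 0, 0, -0.8, 0, 0, 0, -0.3, 0, 0, -0.8, 0, 0, 0, -0.3, 0, 0, 0, 0, 0, 0, -0.3, 0, 0, 0, 0, 0, 0, -0.3])

```text
t: 24.55
tcp_pos: [0.5105, 0.0576, 0.2411]
eef_rot: [[0.276, 0.961, 0.002], [0.961, -0.276, -0.0], [0.0, 0.002, -1.0]]
force: [-0.1, 0.1, -0.4]
grip_width: 0.65
grasp_force: 0.0
```

```bash
python3 -c "
from h import *
st()
S=cam('scene');D=cam('side')
a=cv2.resize(D['frame'][150:350,150:350],(400,400),interpolation=2);b=cv2.resize(S['frame'][190:390,270:470],(400,400),interpolation=2)
cv2.imwrite('pics/p5.png',np.hstack([a,b]))
for c in (D,S): print(proj(c,[.51,.0577,.0445]),proj(c,[.51,.0577,.15]))"
```

```text
t 24.55 rod stand x,y,z mm [-123.2   -0.8  151.1] F stand [-0.1  0.  -0.4] T [ 0.02  0.06 -0.05]
[253.94588054 269.57914349] [250.55646532 228.29499278]
[375.24478449 295.27021855] [381.01846825 248.10713053]
```

View pics/p5.png

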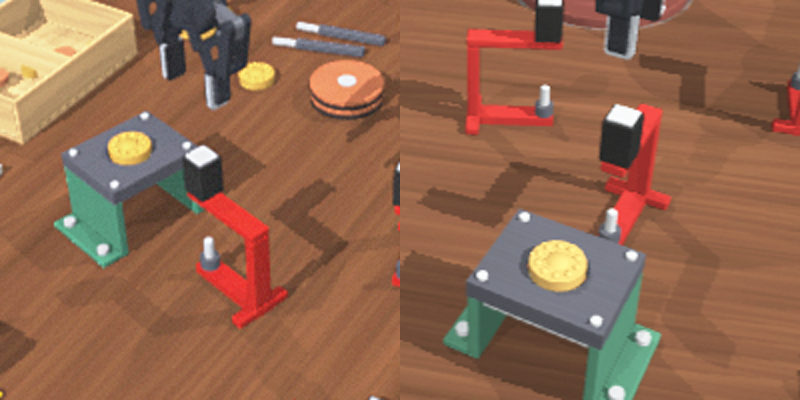

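The stirrup stands upright and released, with its tip at (254,269) in side as predicted. The medallion is level and proud on the keepers, and the gripper is clear.

```bash
python3 -c "
from plant import bot
print(bot.job_done())"
```

```text
the job is handed in; nothing more can be done
None
```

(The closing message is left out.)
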